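Lock the shaker's tube block with a quarter turn

ROBOT

A 7-joint arm with a two-finger parallel gripper is mounted at the origin on the work surface. World frame = base frame: x ahead of the robot, y to its left, z up, the work surface at z = 0. Lengths are in m, angles in rad, forces in N, time in s.
With the tool pointing down it reaches from about 0.4 to 0.875 m from the base axis. Payload 19.3 kg.
Tool frame: the origin (TCP) lies where the fingers leave the gripper's body, on its centre line; the fingertips stand 73 mm ahead of it and the grasp point (between the pads) lies 54 mm ahead of it; z points along the fingers, y is the line along which they close (so a half turn about z gives the same grasp; the last joint's range is limited). The gripper opens to 85 mm and grips with 20 to 120 N. Pads are 22 mm wide; open, the fingers measure 114 mm over their backs; the gripper's body (76 mm by 85 mm) begins 54 mm behind the grasp point. The pads swing forward as they close: fully open they stand 13 mm farther back than shut.
Start: joints at [1.178, 0.521, -0.036, 1.599, 0.021, 1.021, -0.113], TCP at [0.198, -0.593, 0.304] pointing down, gripper open.
Joint ranges: [-2.91, 2.91], [-0.3, 2.13], [-1.5, 1.42], [0.17, 2.43], [-1.26, 4.41], [0.16, 1.93], [-2.52, 2.52]. Speed limits (rad/s): [1.89, 1.89, 2.39, 2.39, 3.01, 3.01, 3.01].

INTERFACE

Orientations are given as a 3x3 rotation matrix whose columns are the frame's x, y, z axes.
In Python, from plant import env, cams gives the robot as it stands. The module is installed in compiled form; this text tells all that it offers.
- The arm moves only by the tool servo_tool, never from a script. Its argument "targets" is a list of rows, each a list of 7 numbers: the shift along the tool's x, y, z in m, then the turn, a rotation vector about the tool's x, y, z in degrees, then the finger opening in m, from 0 to 0.0854. In form: [[tx, ty, tz, wx, wy, wz, hand], ...]. A call has 1 to 12 rows; each row shifts and turns the commanded pose from where the row before left it, along the tool's axes as they then stand; what a row does not reach is not made up. A row lasts 1/8 s, in which the tool goes at most 62.5 mm and 10.7 degrees, less where a joint would pass 70% of its speed; a pose out of reach is approached as far as the arm can. A call with a gripper value outside its range is refused whole. The fingers move at their own pace and stop on an object; "squeeze" is the grip in N (left out, the last holds). Time passes only in rows, so rows that do not move let the fingers close. It gives the time, the measured TCP pose, the force, the opening and the grip force at its end, in the units of the state.
- env.get_obs(): the state, without advancing time (a new reading comes with each control period).
- cams.camera(name): name is "side" or "top" or "wrist"; returns the picture (384x512x3 uint8, red, green, blue); there is no depth.
- cams.camera_model(name): a dict with "K" (3x3 intrinsics, pixels), "distortion" ([k1, k2, p1, p2, k3] as OpenCV has them; the pictures are not rectified), "rvec" (rotation vector, rad) and "tvec" (3), from world to camera coordinates, as OpenCV has them. Camera axes: x right, y down, z forward; pixel columns grow to the right and rows downward; lengths in m; the calibration is good to about 2 mm. A picture is of the moment at which its call begins: read the wrist's pose just before it. camera_model takes no time and is no camera call; for the wrist camera it gives the pose at the moment of the call.
- env.hand_in(): hands the job in; it is judged then, once.
The state is a dict: "time": time; "qpos": joint angles; "qd": joint speeds; "tau": joint torques, N m; "position": TCP position; "tool_rot": TCP orientation; "ft_force": force on the tool from outside, world axes, zero at the start; "torque": the same for the moment, N m; "opening": opening from 0.0 (shut) to 1.0 (fully open); "gripper_force": force on a finger pad.
Only numpy, scipy, OpenCV 4.12 (cv2) and the standard library are available. Lean on these libraries where they do the work, as an engineer would, in place of code of your own. Each camera call takes 0.05 s, during which the arm holds its last target. There are 200 camera calls.

TASK

The tube block on the heating shaker has been set in but is not locked. Take the flat-blade screwdriver out of the tool block, set its blade into the slot of the lock in the middle of the tube block and turn it clockwise a quarter turn until the lock seats; feel for the slot and press only lightly, and do not force the lock past its stop. Then stand the screwdriver fully back in its hole in the tool block and leave everything else as it is.

Things in the scene. Friction and masses are not known exactly. Their poses are not given: they have to be found in the camera images.
- shaker: white heating shaker for microtubes, 270 x 210 mm, fixed; origin at the centre of its underside, x to its back, y to its left, z up. Its aluminium tube block (84 x 124 mm, top 118 mm up; tube caps stand 5 mm higher in some wells) carries in its middle the lock: a steel disc of 27 mm dia, 3 mm proud of the block, with a straight slot right across it, 3.8 mm wide, 5 mm deep, flat floor
- lock (a point): middle of the lock's 38 mm bore at the height of the lock's face, 121 mm above the bench and 30 mm along x from the shaker's origin, axes as the shaker's. The lock floats in the bore: its true centre is up to 4.5 mm off this point along x and along y and is pushed aside by about 3 N. Pressed down, it gives way up to 2.5 mm on a spring (2 N at first, 8 N at the end), then is hard
- cam (a joint): angle of the lock, rad, growing clockwise seen from above. At 0 (open) the slot lies along the shaker's x; at angle q it lies q clockwise of that. Hard stop at 1.5 (seated). A spring resists with up to about 0.1 N m and turns it back if let go early; from about 1.4 on it settles into the seat and stays
- driver: flat-blade screwdriver upright in a hole of the tool block; origin on its axis at the shoulder that rests on the block's top, z up. Black hexagonal handle, 28 mm across flats, 5 to 71 mm above the origin (end at 75); one pair of flats faces body y and -y. Shoulder 25 mm dia, 5 mm high; shaft 8 mm dia; blade 12 mm wide (body x), 2.2 mm thick (body y), its end 55 mm below the origin; 90 g
- driver_tip (a point): middle of the end of the driver's blade, axes as the driver's
- stand: white tool block, 60 x 230 x 70 mm, fixed to the bench; origin at the centre of its underside, y along its length
- stand_hole0 (a point): mouth centre of a round hole of the tool block, 70 mm above the bench: 17 mm dia (16 mm clear), 62 mm deep
- stand_hole1 (a point): mouth centre of a round hole of the tool block, 70 mm above the bench: 17 mm dia (16 mm clear), 62 mm deep
- stand_hole2 (a point): mouth centre of a round hole of the tool block, 70 mm above the bench: 17 mm dia (16 mm clear), 62 mm deep
- tkey: T-handled hex key standing in the tool block (70 mm bar on top, 53 mm tall); origin at its shoulder on the block's top
- awl: awl with a slim round wooden handle (17 mm dia, 78 mm tall) standing in the tool block; origin at its shoulder on the block's top
- dish: closed petri dish, 92 mm dia, 16 mm high, lying behind the tool block; origin at the centre of its underside
- tape_roll: roll of labelling tape, 62 mm dia, 19 mm high, lying flat behind the tool block; origin at the centre of its underside
Not all that is in view belongs to the job. What is shaped like the stand but blue is not meant.

How it is judged:
By the outcome, as a careful person would: the job done as asked, in the order asked, and still so for the second after the job is handed in, with the robot touching nothing.
It also fails if it takes over 64 s, if anything falls off the work surface, if the arm or the gripper's body presses on something with over 40 N, if the wrist force passes 120 N, or if a joint passes its speed limit or range.

## Working session

There is one attempt and no reset: what is moved stays moved. The work goes in short steps, Python scripts to look and compute and a tool call to move; the robot and the scene stay as the last step left them, time stands still between calls to the robot, and variables do not carry over. Pictures are saved under pics/ and viewed, at most 10 in all, crops included, and the job is handed in when it is done.

Besides the shell and the picture viewer there is one more tool, called after ">>>" as name([rows], argument=value, ...), one row to a line, values as JSON. servo_tool: Moves the arm, as the interface text tells. Its arguments: {"type":"object","properties":{"targets":{"type":"array"},"squeeze":{"type":"number"}},"required":["targets"]}

```bash
mkdir -p pics
cat > h.py <<'E'
import numpy as np, cv2
from plant import env, cams
def pix2w(m,u,v,z):
    K=np.array(m["K"],float);D=np.array(m["distortion"],float);R=cv2.Rodrigues(np.array(m["rvec"],float))[0];t=np.array(m["tvec"],float).ravel()
    p=cv2.undistortPoints(np.array([[[u,v]]],float),K,D)[0,0]
    d=R.T@np.array([p[0],p[1],1]);c=-R.T@t
    return c+d*(z-c[2])/d[2]
def w2pix(m,P):
    return cv2.projectPoints(np.array(P,float).reshape(-1,3),np.array(m["rvec"],float),np.array(m["tvec"],float),np.array(m["K"],float),np.array(m["distortion"],float))[0].reshape(-1,2)
def save(name,f,crop=None,s=1.5):
    im=cams.camera(name)
    if crop: im=im[crop[1]:crop[3],crop[0]:crop[2]]
    cv2.imwrite(f,cv2.resize(im[:,:,::-1],None,fx=s,fy=s,interpolation=cv2.INTER_CUBIC))
E
python3 - <<'E'
from h import *
o=env.get_obs();print(o["position"],o["tool_rot"],o["time"])
np.set_printoptions(precision=4,suppress=True)
for n in ("top","side","wrist"):
    m=cams.camera_model(n);print(n,m)
save("top","pics/top.png");save("side","pics/side.png")
E
```

```text
[ 0.19815509 -0.59248096  0.30332594] [[ 9.48340070e-01  3.17255269e-01 -4.53609099e-04]
 [ 3.17255579e-01 -9.48339486e-01  1.05643397e-03]
 [-9.50161760e-05 -1.14576869e-03 -9.99999339e-01]] 0.0
top {'K': array([[355.1024,   0.    , 257.1576],
       [  0.    , 355.1024, 190.4316],
       [  0.    ,   0.    ,   1.    ]]), 'distortion': array([-0.0511,  0.    ,  0.    ,  0.    ,  0.    ]), 'rvec': array([ 2.1293, -2.0817,  0.1699]), 'tvec': array([0.032 , 0.4665, 0.6939])}
side {'K': array([[370.5009,   0.    , 263.8371],
       [  0.    , 370.5009, 190.132 ],
       [  0.    ,   0.    ,   1.    ]]), 'distortion': array([-0.0888,  0.    ,  0.    ,  0.    ,  0.    ]), 'rvec': array([ 0.7781, -2.522 ,  1.2012]), 'tvec': array([0.4075, 0.2313, 0.7775])}
wrist {'K': array([[332.5294,   0.    , 255.616 ],
       [  0.    , 332.5294, 190.9942],
       [  0.    ,   0.    ,   1.    ]]), 'distortion': array([-0.0643,  0.    ,  0.    ,  0.    ,  0.    ]), 'rvec': array([-2.3681,  1.7045,  0.2294]), 'tvec': array([-0.6241, -0.0331,  0.3784])}
```

View pics/top.png

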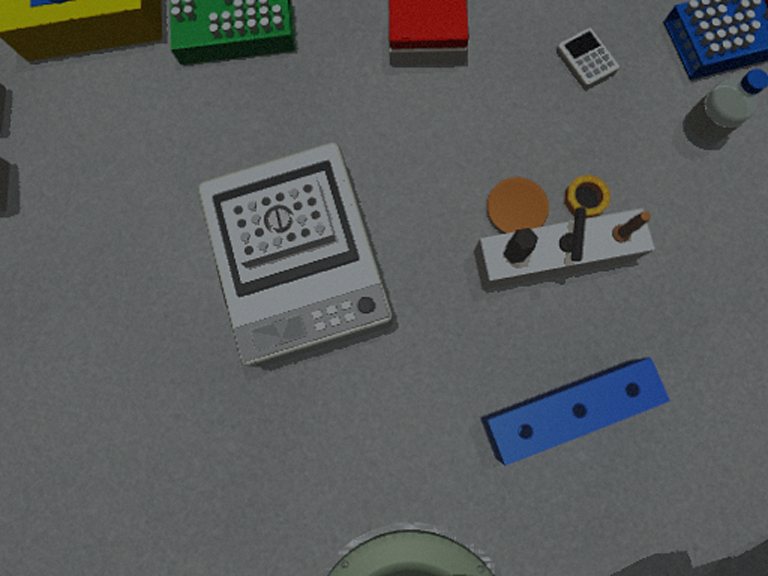

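View pics/side.png

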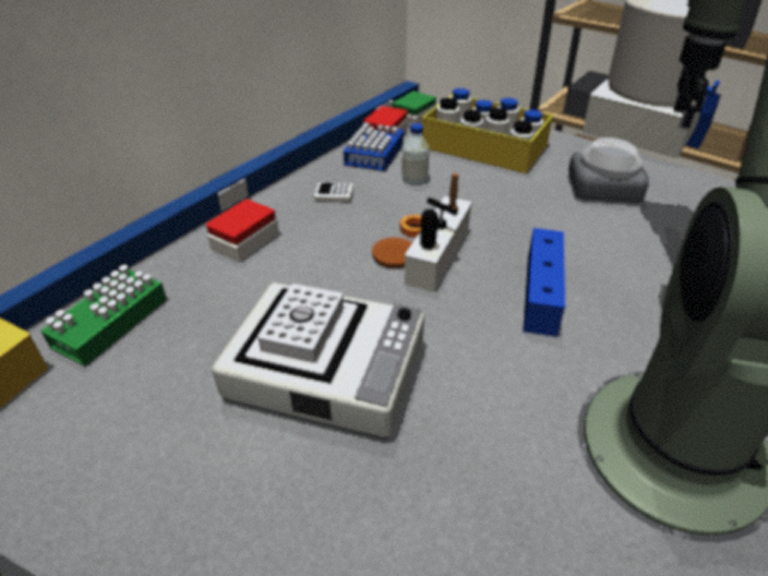

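The driver stands in the stand hole nearest the shaker, at about (521,245) in the 1.5x top view. The lock is at about (279,219) and its slot looks roughly radial. I'll enlarge both.

Run:
```python
from h import *
im=cams.camera("top")
a=cv2.resize(im[95:250,130:265],None,fx=2.9,fy=2.9,interpolation=cv2.INTER_CUBIC)
b=cv2.resize(im[110:200,310:445],None,fx=2.9,fy=2.9,interpolation=cv2.INTER_CUBIC)
c=np.zeros((max(a.shape[0],b.shape[0]),a.shape[1]+b.shape[1],3),np.uint8);c[:a.shape[0],:a.shape[1]]=a;c[:b.shape[0],a.shape[1]:]=b
cv2.imwrite("pics/c1.png",c[:,:,::-1]);print(a.shape,b.shape)
m=cams.camera_model("top")
for n,u,v,z in [("lock",279,219,.121),("driverTop",521,245,.145),("stA",481,240,.07),("stB",645,209,.07),("stC",653,247,.07),("stD",490,279,.07),("sh1",200,185,.09),("sh2",335,144,.09),("sh3",392,320,.09),("sh4",244,362,.09)]:
    print(n,pix2w(m,(u+.5)/1.5-.5,(v+.5)/1.5-.5,z).round(4))
```

```text
(450, 392, 3) (261, 392, 3)
lock [0.536  0.1799 0.121 ]
driverTop [ 0.5    -0.1233  0.145 ]
stA [ 0.527 -0.086  0.07 ]
stB [ 0.576  -0.3129  0.07  ]
stC [ 0.5219 -0.3199  0.07  ]
stD [ 0.473  -0.0975  0.07  ]
sh1 [0.5938 0.3015 0.09  ]
sh2 [0.6559 0.1167 0.09  ]
sh3 [0.4124 0.0321 0.09  ]
sh4 [0.3538 0.2208 0.09  ]
```

View pics/c1.png

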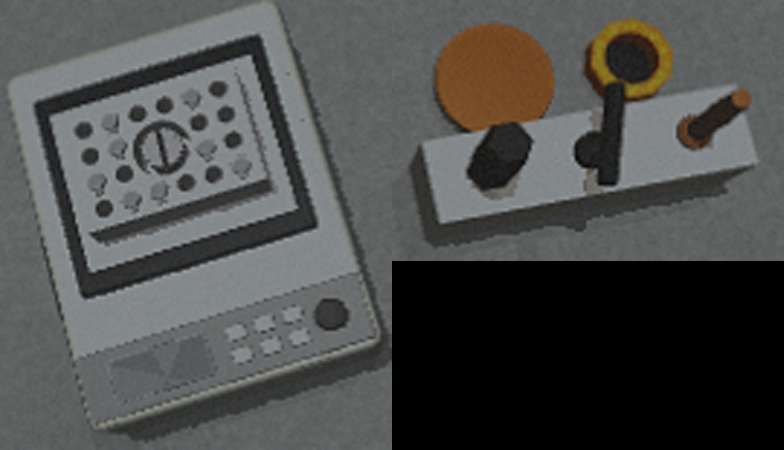

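```bash
cat >> h.py <<'E'
np.set_printoptions(precision=4,suppress=True)
def rel(target):  # world point -> shift in tool axes for TCP
    o=env.get_obs();return np.array(o["tool_rot"]).T@(np.array(target)-o["position"])
def st():
    o=env.get_obs();R=np.array(o["tool_rot"]);print("t",o["time"],"p",o["position"],"yawx",np.degrees(np.arctan2(R[1,0],R[0,0])),"zax",R[:,2],"q",np.array(o["qpos"]),"f",o["ft_force"],"op",o["opening"],o["gripper_force"])
E
python3 - <<'E'
from h import *
st();m=cams.camera_model("wrist");R=cv2.Rodrigues(m["rvec"])[0];c=-R.T@m["tvec"]
o=env.get_obs();T=np.array(o["tool_rot"]);print("cam in tool",T.T@(c-o["position"]));print("cam axes in tool",(T.T@R.T))
print(rel([.44,-.13,.33]))
E
```

```text
t 0.15 p [ 0.1981 -0.5925  0.3034] yawx 18.489130813553903 zax [-0.0003  0.0009 -1.    ] q [ 1.1779  0.5219 -0.0363  1.5999  0.0212  1.0211 -0.1128] f [-0.3678  0.3296 -0.3214] op 0.9956378297932088 0.0
cam in tool [ 0.0676 -0.0002 -0.0697]
cam axes in tool [[ 0.0002 -0.9649 -0.2627]
 [ 1.      0.0002  0.    ]
 [ 0.     -0.2627  0.9649]]
[ 0.3761 -0.362  -0.0262]
```

>>> servo_tool([
  [0.0362, -0.029, 0, 0, 0, 0, 0.085],
  [0.0362, -0.029, 0, 0, 0, 0, 0.085],
  [0.0362, -0.029, 0, 0, 0, 0, 0.085],
  [0.0362, -0.029, 0, 0, 0, 0, 0.085],
  [0.0362, -0.029, 0, 0, 0, 0, 0.085],
  [0.0362, -0.029, 0, 0, 0, 0, 0.085],
  [0.0362, -0.029, 0, 0, 0, 0, 0.085],
  [0.0362, -0.029, 0, 0, 0, 0, 0.085],
  [0.0362, -0.029, 0, 0, 0, 0, 0.085],
  [0.0362, -0.029, 0, 0, 0, 0, 0.085],
  [0.0362, -0.029, 0, 0, 0, 0, 0.085],
  [0.0362, -0.029, 0, 0, 0, 0, 0.085],
])

```text
time: 1.65
position: [0.5004, -0.1236, 0.3039]
tool_rot: [[0.948, 0.317, -0.0], [0.317, -0.948, -0.0], [-0.0, 0.0, -1.0]]
ft_force: [0.7, -0.3, -0.1]
opening: 0.994
gripper_force: 0.0
```

Run:
```python
from h import *
st();save("wrist","pics/w1.png")
```

```text
t 1.65 p [ 0.5004 -0.1236  0.3039] yawx 18.482704234413628 zax [-0. -0. -1.] q [ 0.3042  0.3551 -0.2267  1.8774  0.0984  0.9199 -1.2168] f [ 0.6579 -0.3262 -0.1384] op 0.9935406555476114 0.0
```

View pics/w1.png

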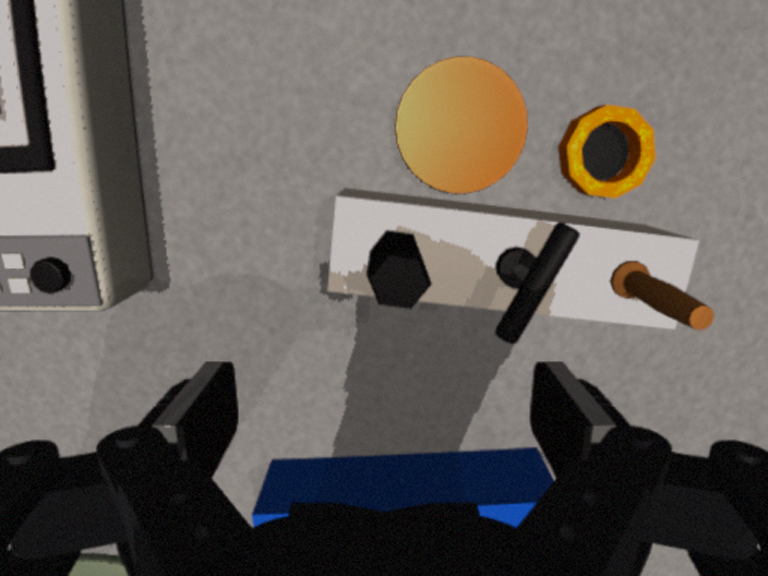

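The driver handle sits near (399,270), with the dish behind and the T-key to the right near (535,280). I'll enlarge with the contrast raised.

Run:
```python
from h import *
im=cams.camera("wrist")[140:215,215:315]
im=np.clip(im.astype(float)*1.0,0,255);im=(255*(im/255)**.4).astype(np.uint8)
cv2.imwrite("pics/w2.png",cv2.resize(im[:,:,::-1],None,fx=8,fy=8,interpolation=cv2.INTER_CUBIC))
```

```text
(no output)
```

View pics/w2.png

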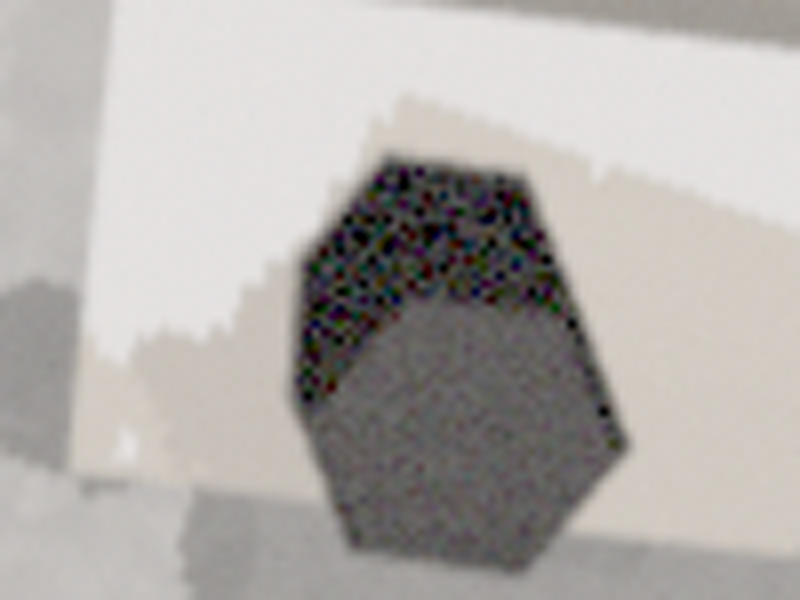

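Run:
```python
from h import *
m=cams.camera_model("wrist")
def f(x,y,z): return pix2w(m,(x+.5)/8-.5+215,(y+.5)/8-.5+140,z)
P={k:f(*v,.141) for k,v in dict(R=(628,445),BR=(522,572),BL=(352,547),L=(298,405),TL=(395,300),TR=(560,300)).items()}
c=(P['R']+P['L'])/2;print("c",c,(P['BR']+P['BL']+P['TL']+P['TR'])/4)
for k,p in P.items(): d=p-c;print(k,p,np.hypot(*d[:2])*1e3,np.degrees(np.arctan2(d[1],d[0]))%60)
g=lambda x,y,z:pix2w(m,(x+.5)/1.5-.5,(y+.5)/1.5-.5,z)
for q in [(342,195),(697,240),(675,328),(330,291)]: print("stand",g(*q,.07))
print("awl foot",g(630,280,.07),"tkey foot",g(516,266,.085))
# base of handle bottom z=.075 corners
for q in [(385,160),(527,175),(305,250)]: print("base",f(*q,.075))
```

```text
c [ 0.5087 -0.1305  0.141 ] [ 0.5079 -0.1302  0.141 ]
R [ 0.5117 -0.1453  0.141 ] 15.114812686309222 41.700500845074856
BR [ 0.4972 -0.1403  0.141 ] 15.111722884530742 40.52889916266403
BL [ 0.4944 -0.1247  0.141 ] 15.38554974190617 37.90580709600579
L [ 0.5056 -0.1157  0.141 ] 15.114812686309184 41.70050084507446
TL [ 0.5176 -0.1208  0.141 ] 13.205920486721274 47.23467073529305
TR [ 0.5224 -0.1348  0.141 ] 14.403695242579554 42.65117007905124
stand [ 0.5338 -0.0824  0.07  ]
stand [ 0.5805 -0.3019  0.07  ]
stand [ 0.5231 -0.3157  0.07  ]
stand [ 0.4741 -0.0934  0.07  ]
awl foot [ 0.5427 -0.2719  0.07  ] tkey foot [ 0.5291 -0.1937  0.085 ]
base [ 0.519  -0.1207  0.075 ]
base [ 0.5226 -0.1365  0.075 ]
base [ 0.5062 -0.1155  0.075 ]
```

>>> servo_tool([
  [0.005, 0.009, 0, 0, 0, 0, 0.085],
  [0, 0, 0.008, 0, 0, 9.75, 0.085],
  [0, 0, 0.008, 0, 0, 9.75, 0.085],
  [0, 0, 0.008, 0, 0, 9.75, 0.085],
  [0, 0, 0.008, 0, 0, 9.75, 0.085],
  [0, 0, 0.008, 0, 0, 9.75, 0.085],
  [0, 0, 0, 0, 0, 9.75, 0.085],
  [0, 0, 0, 0, 0, 9.75, 0.085],
  [0, 0, 0, 0, 0, 9.75, 0.085],
  [0, 0, 0, 0, 0, 9.75, 0.085],
  [0, 0, 0, 0, 0, 9.75, 0.085],
  [0, 0, 0, 0, 0, 0, 0.085],
])

```text
time: 3.25
position: [0.5067, -0.1327, 0.2621]
tool_rot: [[0.239, -0.971, -0.006], [-0.971, -0.239, -0.0], [-0.001, 0.006, -1.0]]
ft_force: [-0.6, 1.1, -0.3]
opening: 0.997
gripper_force: 0.0
```

Run:
```python
from h import *
st();im=cams.camera("wrist");im=(255*(im/255)**.6).astype(np.uint8)
cv2.imwrite("pics/w3.png",cv2.resize(im[:,:,::-1],None,fx=1.5,fy=1.5))
m=cams.camera_model("wrist");print((w2pix(m,[[.508,-.130,.141],[.508,-.13,.075]])+.5)*1.5-.5)
```

```text
t 3.25 p [ 0.5067 -0.1327  0.2621] yawx -76.14664862842443 zax [-0.0063 -0.0002 -1.    ] q [-0.1799  0.4514  0.433   1.9216 -0.2491  0.8273 -2.5138] f [-0.641   1.0926 -0.3256] op 0.9973632101417161 0.0
[[380.367  323.8374]
 [380.4053 282.0641]]
```

View pics/w3.png

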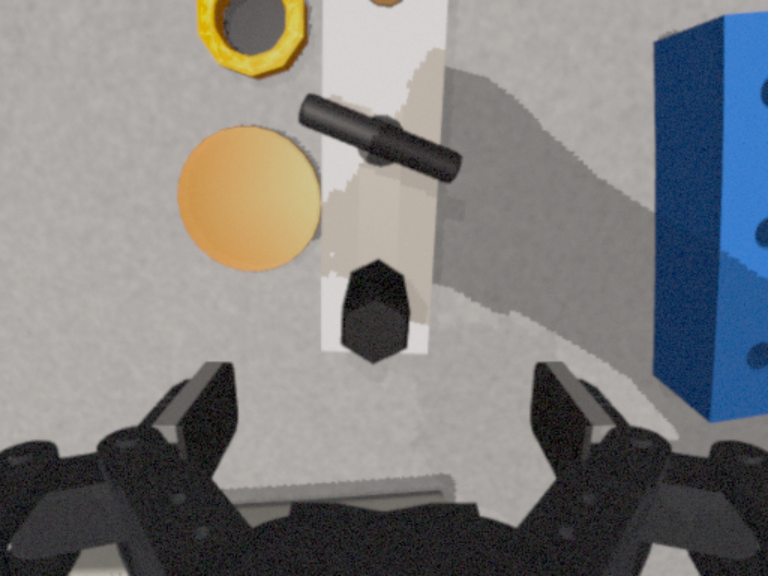

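At yaw −76° joint 7 is at its limit. I'll use the half-turn grasp instead. The handle's flats run vertically in the image, with its centre near (376,330).

>>> servo_tool([
  [0, 0, 0, 0, 0, -10.5, 0.085],
  [0, 0, 0, 0, 0, -10.5, 0.085],
  [0, 0, 0, 0, 0, -10.5, 0.085],
  [0, 0, 0, 0, 0, -10.5, 0.085],
  [0, 0, 0, 0, 0, -10.5, 0.085],
  [0, 0, 0, 0, 0, -10.5, 0.085],
  [0, 0, 0, 0, 0, -10.5, 0.085],
  [0, 0, 0, 0, 0, -10.5, 0.085],
  [0, 0, 0, 0, 0, -10.5, 0.085],
  [0, 0, 0, 0, 0, -10.5, 0.085],
  [0, 0, 0, 0, 0, -10.5, 0.085],
  [0, 0, 0, 0, 0, -10.5, 0.085],
])

```text
time: 4.8
position: [0.5067, -0.1327, 0.2627]
tool_rot: [[0.639, 0.77, -0.004], [0.77, -0.639, 0.002], [-0.001, -0.004, -1.0]]
ft_force: [-0.4, 0.5, 0.4]
opening: 1.001
gripper_force: 0.0
```

>>> servo_tool([
  [0, 0, 0, 0, 0, -10.5, 0.085],
  [0, 0, 0, 0, 0, -10.5, 0.085],
  [0, 0, 0, 0, 0, -10.5, 0.085],
  [0, 0, 0, 0, 0, -10.5, 0.085],
  [0, 0, 0, 0, 0, -10, 0.085],
  [0, 0, 0, 0, 0, 0, 0.085],
])

```text
time: 5.55
position: [0.5067, -0.1329, 0.2628]
tool_rot: [[-0.205, 0.979, -0.004], [0.979, 0.205, 0.002], [0.003, -0.003, -1.0]]
ft_force: [0.2, 0.4, 0.2]
opening: 0.997
gripper_force: 0.0
```

Run:
```python
from h import *
st();print(rel([.5095,-.129,.172]))
```

```text
t 5.55 p [ 0.5067 -0.1329  0.2628] yawx 101.84553050936454 zax [-0.0036  0.0022 -1.    ] q [ 0.4099  0.4326 -0.3497  1.8919  0.1894  0.8531  0.171 ] f [0.1818 0.4062 0.1545] op 0.9969265108228036 0.0
[0.0029 0.0038 0.0908]
```

>>> servo_tool([
  [0.003, 0.004, 0.01, -0.18, -0.17, 0.7, 0.085],
  [0, 0, 0.02, 0, 0, 0, 0.085],
  [0, 0, 0.02, 0, 0, 0, 0.085],
  [0, 0, 0.02, 0, 0, 0, 0.085],
  [0, 0, 0.02, 0, 0, 0, 0.085],
  [0, 0, 0, 0, 0, 0, 0.028],
  [0, 0, 0, 0, 0, 0, 0.02],
  [0, 0, 0, 0, 0, 0, 0.02],
  [0, 0, 0, 0, 0, 0, 0.02],
  [0, 0, 0, 0, 0, 0, 0.02],
  [0, 0, 0, 0, 0, 0, 0.02],
  [0, 0, 0, 0, 0, 0, 0.02],
], squeeze=50)

```text
time: 7.05
position: [0.51, -0.1284, 0.1727]
tool_rot: [[-0.193, 0.981, -0.001], [0.981, 0.193, -0.001], [-0.0, -0.001, -1.0]]
ft_force: [-1.6, -0.5, 6.7]
opening: 0.32
gripper_force: 54.2
```

Run:
```python
from h import *
st()
```

```text
t 7.05 p [ 0.51   -0.1284  0.1727] yawx 101.12741069553044 zax [-0.0008 -0.0005 -1.    ] q [ 0.3549  0.566  -0.2982  1.957   0.2621  0.6564  0.0857] f [-1.6057 -0.5116  6.7315] op 0.32047433239093437 54.22166488599032
```

>>> servo_tool([
  [0, 0, -0.01, 0, 0, 0, 0.02],
  [0, 0, -0.02, 0, 0, 0, 0.02],
  [0, 0, -0.03, 0, 0, 0, 0.02],
  [0, 0, -0.03, 0, 0, 0, 0.02],
  [0, 0, -0.03, 0, 0, 0, 0.02],
  [0, 0, -0.02, 0, 0, 0, 0.02],
  [0, 0, 0, 0, 0, 0, 0.02],
])

```text
time: 7.92
position: [0.5103, -0.1283, 0.3138]
tool_rot: [[-0.193, 0.981, 0.001], [0.981, 0.193, -0.001], [-0.001, 0.001, -1.0]]
ft_force: [0.1, -0.1, -1.6]
opening: 0.322
gripper_force: 53.5
```

Run:
```python
from h import *
st()
o=env.get_obs();p=np.array(o["position"])
out=[]
for n in ("side","top"):
    m=cams.camera_model(n);c=w2pix(m,[p-[0,0,.13],p-[0,0,.158]]);print(n,c)
    R=cv2.Rodrigues(m["rvec"])[0];cc=-R.T@m["tvec"];d=p-cc;print("view az",np.degrees(np.arctan2(d[1],d[0])),cc)
    im=cams.camera(n);u,v=c[0].round().astype(int)
    im=im[max(v-30,0):v+30,u-25:u+25];im=(255*(im/255)**.6).astype(np.uint8)
    out.append(cv2.resize(im,(400,480),interpolation=cv2.INTER_CUBIC))
cv2.imwrite("pics/b1.png",np.hstack(out)[:,:,::-1])
```

```text
t 7.925 p [ 0.5103 -0.1283  0.3138] yawx 101.13103794294832 zax [ 0.0007 -0.0009 -1.    ] q [ 0.4089  0.3705 -0.3573  1.8353  0.1561  0.9622  0.1787] f [ 0.1024 -0.1188 -1.5981] op 0.32178809834981115 53.47096761222929
side [[286.2111 128.0023]
 [285.708  137.2623]]
view az -60.28466895786021 [0.089  0.6097 0.6667]
top [[354.8882 151.3861]
 [351.1598 156.0569]]
view az -38.068213742986586 [0.3242 0.0174 0.7712]
```

View pics/b1.png

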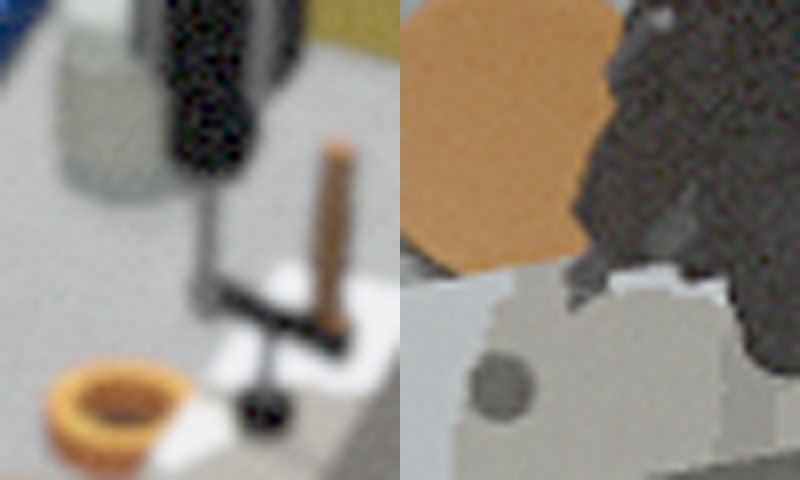

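Run:
```python
from h import *
m=cams.camera_model("top");print("hole",pix2w(m,330+102.5/8-.5,121+385.5/8-.5,.07))
m=cams.camera_model("wrist");p=np.array(env.get_obs()["position"])
c=w2pix(m,[p-[0,0,.158]])[0];print(c)
im=cams.camera("wrist");u,v=c.round().astype(int)
im=im[max(v-45,0):v+45,u-60:u+60];im=(255*(im/255)**.5).astype(np.uint8)
cv2.imwrite("pics/b2.png",cv2.resize(im,None,fx=6,fy=6,interpolation=cv2.INTER_CUBIC)[:,:,::-1])
```

```text
hole [ 0.5092 -0.13    0.07  ]
[254.5497 197.538 ]
```

View pics/b2.png

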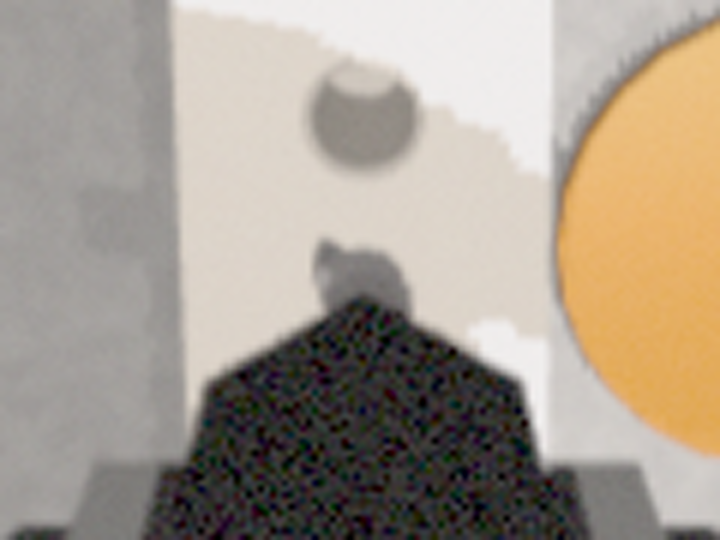

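The blade's corner shows at about (322,245), up-left of the shaft. So the blade lies 60° off tool x toward −y, at world yaw about 161°. I'll go over the lock with the blade aligned, at tool yaw about 139°.

>>> servo_tool([
  [0.0352, 0.0121, 0, 0, 0, 0, 0.02],
  [0.0352, 0.0121, 0, 0, 0, 0, 0.02],
  [0.0352, 0.0121, 0, 0, 0, 0, 0.02],
  [0.0352, 0.0121, 0, 0, 0, 0, 0.02],
  [0.0352, 0.0121, 0, 0, 0, 0, 0.02],
  [0.0352, 0.0121, 0, 0, 0, 0, 0.02],
  [0.0352, 0.0121, 0, 0, 0, 0, 0.02],
  [0.0352, 0.0121, 0, 0, 0, -9.5, 0.02],
  [0, 0, 0, 0, 0, -9.5, 0.02],
  [0, 0, 0, 0, 0, -9.5, 0.02],
  [0, 0, 0.01, 0, 0, -9.5, 0.02],
  [0, 0, 0, 0, 0, 0, 0.02],
])

```text
time: 9.57
position: [0.55, 0.1664, 0.3006]
tool_rot: [[-0.756, 0.655, -0.005], [0.655, 0.756, -0.001], [0.003, -0.003, -1.0]]
ft_force: [0.4, -0.5, -1.0]
opening: 0.322
gripper_force: 53.5
```

Run:
```python
from h import *
st()
m=cams.camera_model("wrist");o=env.get_obs();p=np.array(o["position"]);T=np.array(o["tool_rot"])
c=w2pix(m,[p+T[:,2]*.1577,[.536,.18,.121]]);print(c)
im=cams.camera("wrist");u,v=c[0].round().astype(int);u0,v0=u-65,v-75
print(u0,v0)
np.save("w.npy",im)
im=im[v0:v0+95,u0:u0+130];im=(255*(im/255)**.6).astype(np.uint8)
cv2.imwrite("pics/l1.png",cv2.resize(im,None,fx=6,fy=6,interpolation=cv2.INTER_CUBIC)[:,:,::-1])
```

```text
t 9.575 p [0.55   0.1664 0.3006] yawx 139.09287373368977 zax [-0.0045 -0.0005 -1.    ] q [ 0.013   0.498  -0.5759  1.7155  0.3074  1.0242  0.1868] f [ 0.3677 -0.4728 -0.9802] op 0.3221018640180963 53.49742329446599
[[254.0282 196.6094]
 [256.343  164.6454]]
189 122
```

View pics/l1.png

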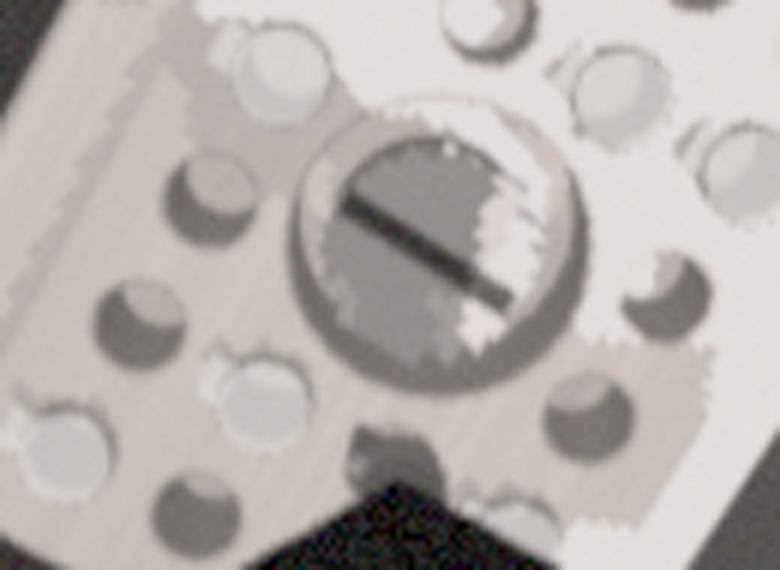

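The slot runs from (345,202) to (510,300) in this 6x crop, and the blade corner is at about (353,428), within 1 px of where I predicted it.

Run:
```python
from h import *
m=cams.camera_model("wrist");o=env.get_obs();T=np.array(o["tool_rot"]);p=np.array(o["position"])
f=lambda x,y,z=.121:pix2w(m,(x+.5)/6-.5+189,(y+.5)/6-.5+122,z)
a,b=f(345,202),f(510,300);d=b-a;c=(a+b)/2
print("slot",a,b,"len",np.linalg.norm(d),"ang",np.degrees(np.arctan2(d[1],d[0]))%180,"c",c,"disc",f(434,250),"bore",f(438,245,.118))
ad=m
# refine slot by dark-pixel PCA
im=np.load("w.npy").astype(float).mean(2)
print((im[150:175,240:280]).astype(int)[::3,::3])
tip=p+T[:,2]*.1577;print("tip",tip,"corner seen",f(353,428,tip[2]),"centre->corner pred",tip[:2]+.006*np.array([np.cos(np.radians(199)),np.sin(np.radians(199))]))
```

```text
slot [0.5259 0.179  0.121 ] [0.5492 0.1865 0.121 ] len 0.024495270251620082 ang 17.95271095919814 c [0.5376 0.1828 0.121 ] disc [0.538  0.1834 0.121 ] bore [0.5382 0.1839 0.118 ]
[[137 163 139  77  99  98 100 100 100  99  92 171 205 187]
 [158 165  81  94 100 101 101  99  98  98  99 185 158 203]
 [149 160  35  25  73 100  98 101  96 100 181 190 182 191]
 [140 112  93  45  26  31  85  99  98 101 181 195 198 167]
 [131 102  99  98  84  32  19  57  96  99 180 195 203 171]
 [108 108  98  97 101  96  55  19  26  89 193 204 204 156]
 [ 63 106 110  95  99  97  96  83  40  37 112 197 200 137]
 [ 61  87 112 100  99  96  97 114 106 102  54  58 165 106]
 [ 76  63 114  97  96  95  96 107 117 195 181 119 111  69]]
tip [0.5497 0.1664 0.1435] corner seen [0.5445 0.1647 0.1435] centre->corner pred [0.544  0.1645]
```

>>> servo_tool([
  [0.01, 0.0022, 0, -0.19, -0.18, 0, 0.02],
  [0.0102, 0.0023, 0, 0, 0, 0, 0.02],
  [0, 0, 0.008, 0, 0, 0, 0.02],
  [0, 0, 0.008, 0, 0, 0, 0.02],
  [0, 0, 0, 0, 0, 0, 0.02],
  [0, 0, 0, 0, 0, 0, 0.02],
])

```text
time: 10.38
position: [0.5383, 0.1832, 0.2859]
tool_rot: [[-0.756, 0.654, 0.002], [0.654, 0.756, 0.0], [-0.002, 0.002, -1.0]]
ft_force: [0.4, 1.2, -0.4]
opening: 0.322
gripper_force: 53.5
```

Run:
```python
from h import *
st();o=env.get_obs();print("tip",o["position"]+np.array(o["tool_rot"])[:,2]*.1577,"rel",rel([.5377,.183,.2727]))
```

```text
t 10.375 p [0.5383 0.1832 0.2859] yawx 139.11962883210236 zax [ 0.0025  0.0003 -1.    ] q [-0.0211  0.5026 -0.5743  1.7511  0.3218  0.9803  0.1375] f [ 0.4324  1.1822 -0.3824] op 0.3220848130679933 53.4932861616835
tip [0.5387 0.1833 0.1282] rel [ 0.0004 -0.0006  0.0132]
```

>>> servo_tool([
  [0, 0, 0.003, 0.07, 0.07, 0, 0.02],
  [0, 0, 0.003, 0, 0, 0, 0.02],
  [0, 0, 0.001, 0, 0, 0, 0.02],
  [0, 0, 0.0007, 0, 0, 0, 0.02],
  [0, 0, 0.0007, 0, 0, 0, 0.02],
  [0, 0, 0.0006, 0, 0, 0, 0.02],
  [0, 0, 0, 0, 0, 0, 0.02],
])

```text
time: 11.25
position: [0.5382, 0.1834, 0.277]
tool_rot: [[-0.756, 0.654, 0.001], [0.654, 0.756, 0.0], [-0.001, 0.001, -1.0]]
ft_force: [-0.7, -0.1, -0.0]
opening: 0.322
gripper_force: 53.5
```

Run:
```python
from h import *
st();o=env.get_obs();print("tip",o["position"]+np.array(o["tool_rot"])[:,2]*.1577,o["torque"])
```

```text
t 11.25 p [0.5382 0.1834 0.277 ] yawx 139.1425783198061 zax [ 0.0009  0.0001 -1.    ] q [-0.0247  0.5135 -0.5704  1.7593  0.3292  0.9643  0.1314] f [-0.6938 -0.1409 -0.0382] op 0.3224350319293768 53.497279656585306
tip [0.5383 0.1834 0.1193] [-0.0502 -0.0094  0.0559]
```

>>> servo_tool([
  [0, 0, 0.0007, 0, 0, 0, 0.02],
  [0, 0, 0.0007, 0, 0, 0, 0.02],
  [0, 0, 0.0006, 0, 0, 0, 0.02],
  [0, 0, 0, 0, 0, 0, 0.02],
])

```text
time: 11.75
position: [0.5382, 0.1833, 0.2749]
tool_rot: [[-0.756, 0.654, 0.001], [0.654, 0.756, 0.0], [-0.001, 0.001, -1.0]]
ft_force: [-0.1, 0.0, -1.2]
opening: 0.32
gripper_force: 53.5
```

>>> servo_tool([
  [0, 0, 0.0005, 0, 0, 0, 0.02],
  [0, 0, 0.0005, 0, 0, 0, 0.02],
  [0, 0, 0, 0, 0, 0, 0.02],
  [0, 0, 0, 0, 0, 0, 0.02],
])

```text
time: 12.25
position: [0.5382, 0.1834, 0.274]
tool_rot: [[-0.756, 0.654, 0.001], [0.654, 0.756, 0.0], [-0.001, 0.001, -1.0]]
ft_force: [0.1, -0.2, -0.9]
opening: 0.32
gripper_force: 53.5
```

>>> servo_tool([
  [0, 0, 0.0003, 0, 0, 5, 0.02],
  [0, 0, 0, 0, 0, 5, 0.02],
  [0, 0, 0, 0, 0, 6, 0.02],
  [0, 0, 0, 0, 0, 6, 0.02],
  [0, 0, 0, 0, 0, 6, 0.02],
  [0, 0, 0, 0, 0, 6, 0.02],
  [0, 0, 0, 0, 0, 6, 0.02],
  [0, 0, 0, 0, 0, 0, 0.02],
])

```text
time: 13.25
position: [0.5382, 0.1831, 0.2737]
tool_rot: [[-0.159, 0.987, 0.001], [0.987, 0.159, -0.001], [-0.001, 0.001, -1.0]]
ft_force: [-0.9, -4.0, 0.1]
opening: 0.322
gripper_force: 53.6
```

Run:
```python
from h import *
st();o=env.get_obs();print("tip",o["position"]+np.array(o["tool_rot"])[:,2]*.1577,o["torque"])
```

```text
t 13.25 p [0.5382 0.1831 0.2737] yawx 99.17271490829013 zax [ 0.001  -0.0007 -1.    ] q [-0.1431  0.4901 -0.4004  1.7689  0.2326  0.9287 -0.4812] f [-0.9248 -4.0141  0.1363] op 0.3215954673460806 53.607507054694
tip [0.5384 0.1829 0.116 ] [-0.968  -0.0392  0.0658]
```

>>> servo_tool([
  [0, 0, 0, 0, 0, 6, 0.02],
  [0, 0, 0, 0, 0, 6, 0.02],
  [0, 0, 0, 0, 0, 6, 0.02],
  [0, 0, 0, 0, 0, 6, 0.02],
  [0, 0, 0, 0, 0, 6, 0.02],
  [0, 0, 0, 0, 0, 5, 0.02],
  [0, 0, 0, 0, 0, 0, 0.02],
])

```text
time: 14.12
position: [0.538, 0.1831, 0.2736]
tool_rot: [[0.434, 0.901, 0.0], [0.901, -0.434, -0.001], [-0.0, 0.001, -1.0]]
ft_force: [-1.0, -3.8, 0.9]
opening: 0.318
gripper_force: 53.8
```

Run:
```python
from h import *
st();o=env.get_obs();print("tip",o["position"]+np.array(o["tool_rot"])[:,2]*.1577,o["torque"])
```

```text
t 14.125 p [0.538  0.1831 0.2736] yawx 64.30010847228168 zax [ 0.0003 -0.0006 -1.    ] q [-0.2479  0.4752 -0.2543  1.7748  0.1472  0.9101 -1.0143] f [-0.981  -3.8375  0.916 ] op 0.3179674152401551 53.76729388022795
tip [0.538  0.183  0.1159] [-1.1378  0.5149  0.0407]
```

>>> servo_tool([
  [0, 0, 0, 0, 0, 2, 0.02],
  [0, 0, 0, 0, 0, 2, 0.02],
  [0, 0, 0, 0, 0, 2, 0.02],
  [0, 0, 0, 0, 0, 0, 0.02],
])

```text
time: 14.62
position: [0.5382, 0.1834, 0.2737]
tool_rot: [[0.528, 0.849, 0.001], [0.849, -0.528, -0.0], [0.0, 0.001, -1.0]]
ft_force: [-1.2, -3.9, 1.5]
opening: 0.327
gripper_force: 53.7
```

Run:
```python
from h import *
st();o=env.get_obs();print(o["torque"])
```

```text
t 14.625 p [0.5382 0.1834 0.2737] yawx 58.12753566826689 zax [ 0.0009 -0.     -1.    ] q [-0.2667  0.4733 -0.2285  1.7755  0.132   0.9069 -1.1086] f [-1.2385 -3.9346  1.4629] op 0.3269193212711853 53.71284261345863
[-1.1382  0.5865  0.0184]
```

>>> servo_tool([
  [0, 0, 0, 0, 0, 2, 0.02],
  [0, 0, 0, 0, 0, 2, 0.02],
  [0, 0, 0, 0, 0, 0, 0.02],
])

```text
time: 15.0
position: [0.5382, 0.1834, 0.2737]
tool_rot: [[0.586, 0.81, 0.001], [0.81, -0.586, 0.0], [0.001, 0.001, -1.0]]
ft_force: [-2.4, -3.2, 0.6]
opening: 0.32
gripper_force: 53.7
```

Run:
```python
from h import *
st();o=env.get_obs();print(o["torque"])
```

```text
t 15.0 p [0.5382 0.1834 0.2737] yawx 54.10356958232104 zax [ 0.001   0.0001 -1.    ] q [-0.279   0.4722 -0.2115  1.7761  0.1222  0.9051 -1.1701] f [-2.3519 -3.1524  0.626 ] op 0.3200391479803151 53.73362668789923
[-1.1448  0.5074  0.0866]
```

>>> servo_tool([
  [0, 0, 0, 0, 0, 1.5, 0.02],
  [0, 0, 0, 0, 0, 1.5, 0.02],
  [0, 0, 0, 0, 0, 0, 0.02],
])

```text
time: 15.38
position: [0.5382, 0.1834, 0.2736]
tool_rot: [[0.628, 0.778, 0.001], [0.778, -0.628, 0.0], [0.001, 0.001, -1.0]]
ft_force: [-2.0, -3.5, 0.7]
opening: 0.319
gripper_force: 53.7
```

Run:
```python
from h import *
st();o=env.get_obs();print(o["torque"])
```

```text
t 15.375 p [0.5382 0.1834 0.2736] yawx 51.11501569809109 zax [ 0.0009  0.     -1.    ] q [-0.288   0.4714 -0.199   1.7767  0.115   0.9039 -1.2157] f [-2.034  -3.4506  0.7043] op 0.3190946038604864 53.74604547629133
[-1.1554  0.5852  0.0696]
```

>>> servo_tool([
  [0, 0, 0, 0, 0, 1.5, 0.02],
  [0, 0, 0, 0, 0, 0, 0.02],
  [0, 0, 0, 0, 0, 0, 0.02],
])

```text
time: 15.75
position: [0.5382, 0.1834, 0.2736]
tool_rot: [[0.647, 0.762, 0.001], [0.762, -0.647, 0.0], [0.001, 0.001, -1.0]]
ft_force: [-2.7, -3.9, 0.9]
opening: 0.321
gripper_force: 53.7
```

Run:
```python
from h import *
st();o=env.get_obs();print(o["torque"])
```

```text
t 15.75 p [0.5382 0.1834 0.2736] yawx 49.65713823237635 zax [ 0.0008  0.0001 -1.    ] q [-0.2924  0.4711 -0.1929  1.7769  0.1114  0.9034 -1.238 ] f [-2.6865 -3.9058  0.9212] op 0.3213622299982467 53.74200807418674
[-1.1401  0.5882  0.0257]
```

>>> servo_tool([
  [0, 0, 0, 0, 0, 1.5, 0.02],
  [0, 0, 0, 0, 0, 0, 0.02],
])

```text
time: 16.0
position: [0.5382, 0.1834, 0.2736]
tool_rot: [[0.668, 0.744, 0.001], [0.744, -0.668, 0.0], [0.001, 0.001, -1.0]]
ft_force: [-2.2, -3.6, 0.0]
opening: 0.32
gripper_force: 53.7
```

Run:
```python
from h import *
st();o=env.get_obs();print(o["torque"])
```

```text
t 16.0 p [0.5382 0.1834 0.2736] yawx 48.10618260534366 zax [ 0.0009  0.     -1.    ] q [-0.2972  0.4707 -0.1863  1.7772  0.1077  0.9027 -1.2616] f [-2.225  -3.5555  0.0321] op 0.3197740172796669 53.739294852130115
[-1.1723  0.5935  0.0458]
```

>>> servo_tool([
  [0, 0, 0, 0, 0, 1.5, 0.02],
  [0, 0, 0, 0, 0, 0, 0.02],
])

```text
time: 16.25
position: [0.5382, 0.1834, 0.2737]
tool_rot: [[0.687, 0.727, 0.001], [0.727, -0.687, 0.0], [0.001, 0.001, -1.0]]
ft_force: [-2.9, -3.1, 0.7]
opening: 0.316
gripper_force: 53.8
```

Run:
```python
from h import *
st();o=env.get_obs();print(o["torque"])
```

```text
t 16.25 p [0.5382 0.1834 0.2737] yawx 46.61109990958443 zax [ 0.001   0.0001 -1.    ] q [-0.3019  0.4703 -0.18    1.7774  0.104   0.9022 -1.2845] f [-2.8602 -3.1468  0.662 ] op 0.31631833660746145 53.76497195335105
[-1.0078  0.5379 -0.0364]
```

>>> servo_tool([
  [0, 0, 0, 0, 0, 1.5, 0.02],
  [0, 0, 0, 0, 0, 0, 0.02],
])

```text
time: 16.5
position: [0.5382, 0.1835, 0.2737]
tool_rot: [[0.706, 0.708, 0.001], [0.708, -0.706, 0.0], [0.001, 0.0, -1.0]]
ft_force: [-1.5, -1.6, 0.5]
opening: 0.322
gripper_force: 53.6
```

Run:
```python
from h import *
st();o=env.get_obs();print(o["torque"],o["tau"])
```

```text
t 16.5 p [0.5382 0.1835 0.2737] yawx 45.112999559133705 zax [ 0.001   0.0003 -1.    ] q [-0.3065  0.47   -0.1738  1.7776  0.1003  0.9015 -1.3074] f [-1.5432 -1.6389  0.5304] op 0.3223579706813551 53.611542934086174
[-0.8323  0.61    0.0225] [ -0.9902 -84.8288  -1.6536 -35.6154  -0.434   -1.2212  -0.418 ]
```

>>> servo_tool([
  [0, 0, 0, 0, 0, 1.5, 0.02],
  [0, 0, 0, 0, 0, 0, 0.02],
])

```text
time: 16.75
position: [0.5382, 0.1835, 0.2737]
tool_rot: [[0.724, 0.69, 0.001], [0.69, -0.724, 0.0], [0.001, 0.0, -1.0]]
ft_force: [-2.8, -1.6, 0.2]
opening: 0.322
gripper_force: 53.6
```

Run:
```python
from h import *
st();o=env.get_obs();print(o["torque"],o["tau"])
im=cams.camera("wrist");np.save("w2.npy",im)
m=cams.camera_model("wrist")
# sample brightness on rings around lock at face height: dark slot
g=im.astype(float).mean(2)
for r in (.009,.0105,.012):
    a=np.arange(0,360,6);P=[[.538+r*np.cos(np.radians(x)),.1832+r*np.sin(np.radians(x)),.121] for x in a]
    c=w2pix(m,P).astype(np.float32);v=cv2.remap(g.astype(np.float32),c[None,:,0],c[None,:,1],cv2.INTER_LINEAR)[0]
    print(r,v.astype(int))
```

```text
t 16.75 p [0.5382 0.1835 0.2737] yawx 43.610657364834886 zax [ 0.0009  0.0002 -1.    ] q [-0.311   0.4697 -0.1674  1.7779  0.0966  0.901  -1.3303] f [-2.7741 -1.6482  0.2412] op 0.3216631379640637 53.6467796866782
[-0.6132  0.6762 -0.0105] [ -0.7654 -84.7511  -1.2751 -35.7177  -0.2791  -1.3065  -0.4224]
0.009 [ 96  97  97  97  97 100 103  98  97  97  96  95  98  98  97  95  70  33
  24  43  68  90  96  95  95  96  94  73  24   5   5   3   7   4   3   4
   5   4   3   4   7   5   1   3   4   5   7  27  41  32  27  48  92 105
 107 103 102  96  95  95]
0.0105 [ 97 106 109 109 107 109 110 107 105 102 106  98  98 100  98  97  87  43
  21  41  74  95  96  95  95  96  95  74  18   6   6   3   1   3   6   7
   6   7   7   4   5   8   5   1   3   3   7  37  58  71  65  78 106 108
 107 108 107 107 108 100]
0.012 [ 95 110 109 110 110 111 109 109 110 110 110 106 111 109 107  97  93  51
  25  43  78  96  95  95  95  95  95  78  22   3   4   1   8   7   2   4
   4   6   8   7   4   3   8  10   9   6   7  36  67  92 123 122 119 102
 101 105  92 102 109 100]
```

>>> servo_tool([
  [0, 0, 0, 0, 0, 1.5, 0.02],
  [0, 0, 0, 0, 0, 0, 0.02],
])

```text
time: 17.05
position: [0.5381, 0.1835, 0.2737]
tool_rot: [[0.742, 0.671, 0.001], [0.671, -0.742, 0.0], [0.001, 0.0, -1.0]]
ft_force: [-3.2, -2.4, 0.5]
opening: 0.321
gripper_force: 53.6
```

```bash
cat >> h.py <<'E'
def slot(c=(.538,.1832)):
    im=cams.camera("wrist");m=cams.camera_model("wrist");g=im.astype(np.float32).mean(2)
    for r in (.008,.009,.0105,.012):
        a=np.arange(80,145,1.)
        P=[[c[0]+r*np.cos(np.radians(x)),c[1]+r*np.sin(np.radians(x)),.121] for x in a]
        p=w2pix(m,P).astype(np.float32);v=cv2.remap(g,p[None,:,0],p[None,:,1],cv2.INTER_LINEAR)[0]
        w=np.clip(85-v,0,None);print(r,(w*a).sum()/w.sum())
E
python3 - <<'E'
from h import *
st();o=env.get_obs();print(o["torque"],o["tau"]);slot()
E
```

```text
t 17.05 p [0.5381 0.1835 0.2737] yawx 42.112434070907014 zax [ 0.0009  0.0002 -1.    ] q [-0.3157  0.4694 -0.1611  1.7782  0.093   0.9005 -1.3532] f [-3.2493 -2.4176  0.4872] op 0.3206327892042636 53.64707929780707
[-0.4875  0.788   0.0746] [ -0.4746 -84.7396  -0.8583 -35.704   -0.1304  -1.2808  -0.4266]
0.008 106.4761294107933
0.009 107.03946334334967
0.0105 107.87453355804006
0.012 108.84481897963508
```

>>> servo_tool([
  [0, 0, 0, 0, 0, 1.5, 0.02],
  [0, 0, 0, 0, 0, 0, 0.02],
])

```text
time: 17.35
position: [0.5382, 0.1835, 0.2737]
tool_rot: [[0.759, 0.651, 0.001], [0.651, -0.759, 0.0], [0.001, 0.001, -1.0]]
ft_force: [-2.8, -1.8, 1.1]
opening: 0.32
gripper_force: 53.7
```

Run:
```python
from h import *
st();o=env.get_obs();print(o["torque"],o["tau"]);slot()
```

```text
t 17.35 p [0.5382 0.1835 0.2737] yawx 40.611324000206466 zax [ 0.0009  0.0001 -1.    ] q [-0.3203  0.4691 -0.1547  1.7784  0.0894  0.9    -1.3761] f [-2.8337 -1.8049  1.059 ] op 0.31986890015600894 53.67808538256213
[-0.4199  0.8261  0.0252] [ -0.3355 -84.7162  -0.5901 -35.6803  -0.078   -1.2591  -0.444 ]
0.008 106.18871497277134
0.009 107.05951617652791
0.0105 108.00097511371548
0.012 108.51690396457178
```

>>> servo_tool([
  [0, 0, 0, 0, 0, -3, 0.02],
  [0, 0, -0.003, 0, 0, 0, 0.02],
  [0, 0, -0.007, 0, 0, 0, 0.02],
  [0, 0, -0.012, 0, 0, 0, 0.02],
  [0, 0, -0.005, 0, 0, 0, 0.02],
  [-0.02, 0, 0, 0, 0, 0, 0.02],
  [0, 0, 0, 0, 0, 0, 0.02],
])

```text
time: 18.27
position: [0.5233, 0.1689, 0.3011]
tool_rot: [[0.724, 0.69, 0.001], [0.69, -0.724, -0.0], [0.001, 0.001, -1.0]]
ft_force: [0.3, -0.3, -1.1]
opening: 0.317
gripper_force: 53.5
```

Run:
```python
from h import *
st()
m=cams.camera_model("wrist");o=env.get_obs();p=np.array(o["position"]);T=np.array(o["tool_rot"])
c=w2pix(m,[p+T[:,2]*.1577,[.538,.1832,.121]]);print(c)
im=cams.camera("wrist");u,v=c[0].round().astype(int);u0,v0=u-65,v-75
print(u0,v0)
im=im[v0:v0+95,u0:u0+130];im=(255*(im/255)**.6).astype(np.uint8)
cv2.imwrite("pics/l2.png",cv2.resize(im,None,fx=6,fy=6,interpolation=cv2.INTER_CUBIC)[:,:,::-1])
```

```text
t 18.275 p [0.5233 0.1689 0.3011] yawx 43.59218201332156 zax [ 0.0013 -0.0002 -1.    ] q [-0.2922  0.4087 -0.1708  1.7978  0.0846  0.941  -1.309 ] f [ 0.3455 -0.2937 -1.1081] op 0.31725582247231177 53.50661619566381
[[255.2491 198.6392]
 [254.6761 164.6476]]
190 124
```

View pics/l2.png

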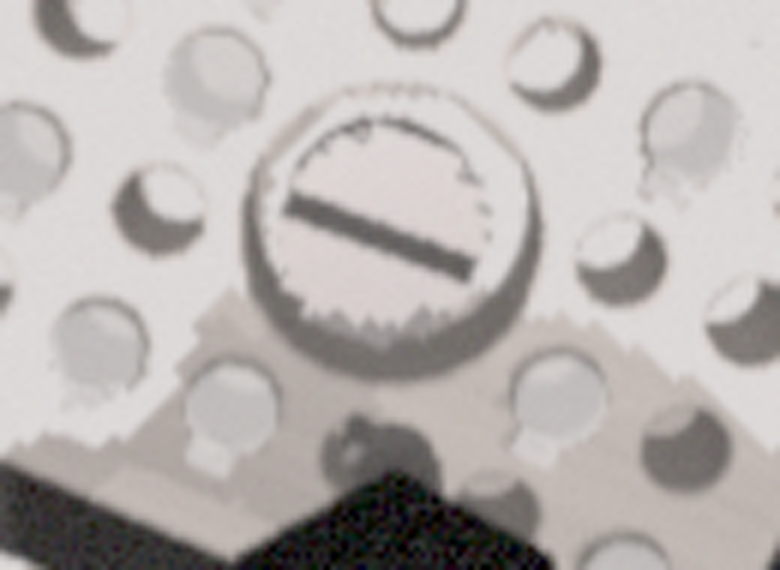

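The slot now runs from (288,202) to (470,270), with the blade already out, so the lock has held its turn. I'll compute its angle and the driver's condition in the grip.

Run:
```python
from h import *
m=cams.camera_model("wrist")
f=lambda x,y,z=.121:pix2w(m,(x+.5)/6-.5+190,(y+.5)/6-.5+124,z)
a,b=f(288,202),f(470,270);d=b-a
print("ang",np.degrees(np.arctan2(d[1],d[0])),"c",(a+b)/2,np.linalg.norm(d))
im=cams.camera("wrist").astype(float).mean(2);g=cv2.resize(im[124:219,190:320].astype(np.float32),None,fx=6,fy=6,interpolation=cv2.INTER_CUBIC)
s=g[190:285,285:480];ys,xs=np.nonzero(s<70);k=abs((ys+190)-(202+(xs+285-288)*68/182))<18;pts=np.c_[xs[k]+285,ys[k]+190].astype(np.float32)
vx,vy,x0,y0=cv2.fitLine(pts,cv2.DIST_L2,0,.01,.01).ravel();print(len(pts),vx,vy,x0,y0)
a,b=f(x0-80*vx,y0-80*vy),f(x0+80*vx,y0+80*vy);d=b-a;print("fit ang",np.degrees(np.arctan2(d[1],d[0])))
# block yaw from well grid in same crop: wells in a row
for p,q in [((222,410),(560,390)),]: pass
W=lambda *p:f(*p,.123)
for p,q in [((218,75),(690,130)),]:
    e=W(*q)-W(*p);print("caps",np.degrees(np.arctan2(e[1],e[0])),np.linalg.norm(e))
o=env.get_obs();tip=np.array(o["position"])-[0,0,.1577];print(tip, w2pix(m,[tip+.006*np.array([np.cos(t),np.sin(t),0]) for t in np.radians([103.6,109,115])])*6-[190*6-3,124*6-3])
```

```text
ang -67.15047387875536 c [0.5385 0.1858 0.121 ] 0.024690464952969466
3257 0.9363142 0.35116333 381.92938 243.30089
fit ang -67.23634904939358
caps -52.978637030215424 0.058955244667384
[0.524  0.1698 0.1433] [[348.5589 424.9799]
 [346.3977 429.0574]
 [344.4801 433.7918]]
```

The slot went from 18° to −67°, so the lock has turned about 1.5 rad and is seated. Next I'll return the driver, taking the hole position from the earlier pictures.

Run:
```python
from h import *
m=dict(cams.camera_model("wrist"));o=env.get_obs();T=np.array(o["tool_rot"]);p=np.array(o["position"])
R=cv2.Rodrigues(m["rvec"])[0];c=-R.T@m["tvec"];A=T.T@R.T;ct=T.T@(c-p)
y=np.radians(101.131);T2=np.array([[np.cos(y),np.sin(y),.0007],[np.sin(y),-np.cos(y),-.0009],[-.001,.001,-1]]);p2=np.array([.5103,-.1283,.3138])
R2=(T2@A).T;c2=p2+T2@ct;m["rvec"]=cv2.Rodrigues(R2)[0];m["tvec"]=-R2@c2
print("chk",w2pix(m,[p2-[0,0,.158]]))
g=lambda x,y,z=.07:pix2w(m,(x+.5)/6-.5+195,(y+.5)/6-.5+153,z)
print("hole",g(362,116),g(305,116),g(418,116),g(362,62),g(362,170))
print(rel([.51,-.129,.301]))
```

```text
chk [[254.936  198.2702]]
hole [ 0.51   -0.1274  0.07  ] [ 0.501  -0.1291  0.07  ] [ 0.5188 -0.1256  0.07  ] [ 0.5083 -0.1187  0.07  ] [ 0.5117 -0.1361  0.07  ]
[-0.2163  0.2066 -0.0001]
```

>>> servo_tool([
  [-0.027, 0.0258, -0.005, 0, 0, 0, 0.02],
  [-0.027, 0.0258, 0, 0, 0, 0, 0.02],
  [-0.027, 0.0258, 0, 0, 0, 0, 0.02],
  [-0.027, 0.0258, 0, 0, 0, 0, 0.02],
  [-0.027, 0.0258, 0, 0, 0, 0, 0.02],
  [-0.027, 0.0258, 0, 0, 0, 0, 0.02],
  [-0.027, 0.0258, 0, 0, 0, 0, 0.02],
  [-0.027, 0.0258, 0, 0, 0, 0, 0.02],
])

```text
time: 19.38
position: [0.5103, -0.1298, 0.3057]
tool_rot: [[0.723, 0.69, 0.001], [0.69, -0.723, 0.0], [0.001, 0.001, -1.0]]
ft_force: [0.8, -0.6, -0.4]
opening: 0.32
gripper_force: 53.5
```

>>> servo_tool([
  [0, 0, 0, 0, 0, -9.6, 0.02],
  [0, 0, 0, 0, 0, -9.6, 0.02],
  [0, 0, 0, 0, 0, -9.6, 0.02],
  [0, 0, 0, 0, 0, -9.6, 0.02],
  [0, 0, 0, 0, 0, -9.6, 0.02],
  [0, 0, 0, 0, 0, -9.6, 0.02],
  [0, 0, 0, 0, 0, 0, 0.02],
])

```text
time: 20.25
position: [0.5102, -0.1288, 0.3056]
tool_rot: [[-0.194, 0.981, 0.001], [0.981, 0.194, 0.0], [0.0, 0.001, -1.0]]
ft_force: [-0.1, 0.1, -0.6]
opening: 0.319
gripper_force: 53.5
```

Run:
```python
from h import *
st();print(rel([.51,-.1283,.235]))
o=env.get_obs();z=np.array(o["tool_rot"])[:,2];print("level deg",np.degrees(np.array(o["tool_rot"]).T@np.cross(z,[0,0,-1])))
```

```text
t 20.25 p [ 0.5102 -0.1288  0.3056] yawx 101.19803944150699 zax [ 0.0011  0.0005 -1.    ] q [ 0.3634  0.3747 -0.2964  1.8468  0.1323  0.9381  0.2035] f [-0.1105  0.0687 -0.5591] op 0.3185672465083131 53.50228857016191
[ 0.0005 -0.0002  0.0706]
level deg [ 0.066 -0.014 -0.   ]
```

>>> servo_tool([
  [0.0005, 0, 0.02, 0.07, 0, 0, 0.02],
  [0, 0, 0.03, 0, 0, 0, 0.02],
  [0, 0, 0.022, 0, 0, 0, 0.02],
  [0, 0, 0.004, 0, 0, 0, 0.02],
  [0, 0, 0.004, 0, 0, 0, 0.02],
  [0, 0, 0.004, 0, 0, 0, 0.02],
  [0, 0, 0, 0, 0, 0, 0.02],
])

```text
time: 21.12
position: [0.5098, -0.1284, 0.2218]
tool_rot: [[-0.195, 0.981, 0.0], [0.981, 0.195, -0.0], [-0.0, -0.0, -1.0]]
ft_force: [-0.1, 0.5, -1.4]
opening: 0.316
gripper_force: 53.5
```

Blade is in the mouth with no force on it; going on down.

>>> servo_tool([
  [0, 0, 0.012, 0, 0, 0, 0.02],
  [0, 0, 0.012, 0, 0, 0, 0.02],
  [0, 0, 0.012, 0, 0, 0, 0.02],
  [0, 0, 0.006, 0, 0, 0, 0.02],
  [0, 0, 0.004, 0, 0, 0, 0.02],
  [0, 0, 0.0015, 0, 0, 0, 0.02],
  [0, 0, 0, 0, 0, 0, 0.02],
])

```text
time: 22.0
position: [0.5098, -0.1284, 0.1742]
tool_rot: [[-0.195, 0.981, -0.0], [0.981, 0.195, -0.0], [-0.0, -0.0, -1.0]]
ft_force: [0.7, -0.6, -0.6]
opening: 0.322
gripper_force: 53.5
```

```bash
python3 -c "
from h import *
st()"
```

```text
t 22.0 p [ 0.5098 -0.1284  0.1742] yawx 101.24340529456252 zax [-0.0001 -0.0002 -1.    ] q [ 0.321   0.5589 -0.2518  1.9589  0.2205  0.6499  0.126 ] f [ 0.6805 -0.6307 -0.5806] op 0.32220107354271804 53.50256008794531
```

>>> servo_tool([
  [0, 0, 0.0006, 0, 0, 0, 0.02],
  [0, 0, 0.0006, 0, 0, 0, 0.02],
  [0, 0, 0, 0, 0, 0, 0.02],
])

```text
time: 22.38
position: [0.5097, -0.1284, 0.1729]
tool_rot: [[-0.195, 0.981, -0.0], [0.981, 0.195, -0.0], [-0.0, -0.0, -1.0]]
ft_force: [0.1, -0.0, -0.5]
opening: 0.321
gripper_force: 53.5
```

>>> servo_tool([
  [0, 0, 0.0004, 0, 0, 0, 0.02],
  [0, 0, 0, 0, 0, 0, 0.02],
])

```text
time: 22.62
position: [0.5098, -0.1284, 0.1728]
tool_rot: [[-0.195, 0.981, -0.0], [0.981, 0.195, -0.0], [-0.0, -0.0, -1.0]]
ft_force: [-0.7, 0.1, 4.6]
opening: 0.317
gripper_force: 54.4
```

Shoulder contact felt (4.6 N). Release and rise.

>>> servo_tool([
  [0, 0, 0, 0, 0, 0, 0.035],
  [0, 0, 0, 0, 0, 0, 0.05],
  [0, 0, 0, 0, 0, 0, 0.085],
  [0, 0, 0, 0, 0, 0, 0.085],
  [0, 0, 0, 0, 0, 0, 0.085],
  [0, 0, 0, 0, 0, 0, 0.085],
  [0, 0, -0.02, 0, 0, 0, 0.085],
  [0, 0, -0.03, 0, 0, 0, 0.085],
  [0, 0, -0.04, 0, 0, 0, 0.085],
  [0, 0, -0.04, 0, 0, 0, 0.085],
  [0, 0, 0, 0, 0, 0, 0.085],
])

```text
time: 24.0
position: [0.5107, -0.1285, 0.3052]
tool_rot: [[-0.195, 0.981, 0.004], [0.981, 0.195, -0.001], [-0.002, 0.004, -1.0]]
ft_force: [-0.3, 0.2, -0.2]
opening: 0.995
gripper_force: 0.0
```

Run:
```python
from h import *
st()
im=cams.camera("wrist").astype(np.float32).mean(2);m=cams.camera_model("wrist")
# compare handle silhouette: dark (<60) blob near predicted handle
c=w2pix(m,[[.51,-.1284,z] for z in (.141,.075)]);print(c)
b=(im<45).astype(np.uint8);n,l,s,cc=cv2.connectedComponentsWithStats(b)
for i in range(1,n):
    if s[i,4]>150: print(s[i],cc[i])
hexp=[[.51+.0162*np.cos(np.radians(a+41)),-.1284+.0162*np.sin(np.radians(a+41)),z] for a in range(0,360,60) for z in (.141,.075)]
q=w2pix(m,hexp);print("pred bbox",q.min(0),q.max(0))
```

```text
t 24.0 p [ 0.5107 -0.1285  0.3052] yawx 101.2307861938207 zax [ 0.0043 -0.0012 -1.    ] q [ 0.3645  0.3746 -0.2993  1.8486  0.1357  0.9337  0.2002] f [-0.3459  0.1569 -0.1645] op 0.9946874912863302 0.0
[[253.7005 195.4135]
 [253.9885 175.5356]]
[    0    90   512   294 45420] [227.7871 312.8601]
[  2 129  16  19 247] [  9.3725 138.3563]
[ 235  159   37   54 1568] [253.3795 186.0453]
[ 26 203  19  18 244] [ 35.1475 211.7049]
[ 215  236  119   51 1900] [259.6616 262.3811]
[303 265  33  29 745] [319.2658 279.153 ]
pred bbox [234.2418 158.0636] [273.2163 216.4726]
```

The handle's outline matches the seated, upright prediction to within about 3 px, so I'm handing in.

```bash
python3 -c "
from plant import env
print(env.hand_in())"
```

```text
the job is handed in; nothing more can be done
None
```

The lock is turned about 86° clockwise and held there once the blade was out. The screwdriver is back upright in its hole with the shoulder on the block, and the job was handed in at about 24 s.

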